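# Unlock the glass clamp and hold its jaw open at the mark

### The job

The glass-clamping jig on the bench is locked by a T-shaped plug in its bridge: turn the plug counter-clockwise (seen from above), less than a quarter turn, until its grip lines up with the slot beneath it, lift it out and put it in the open grey tray. Then take the jig's upright handle and pull it out against its spring until the pointer at its foot is level with the nib of the small rider on the jig's edge, and finish while still holding it there, so that a colleague can lay in the glass. Leave the pliers, pen, oil bottle and glass offcut where they are.

Things in the scene. Friction and masses are not known exactly. Their poses are not given: they have to be found in the camera images.
- jig: Fixed clamping jig: aluminium base plate 140 x 350 x 12 mm lying on the bench, long along its y; position and yaw vary. Origin: on the bench plane under the plug's axis. A flat slide bar runs along jig y under a steel bridge over the origin; it carries a wooden jaw at the -y end and the handle at the +y end. Everything on the jig is lower than 95 mm above the bench.
- slot (a point): Centre of the slot in the bridge, at the bridge plate's upper face, 46 mm above the bench, straight above the jig's origin. Slot 48 mm long (along jig x), 18 mm wide (along jig y), in a steel plate 76 x 76 x 6 mm. The plug comes out only when its x axis lies along this slot (jig x) within about 0.15 rad.
- plug: Loose bayonet plug, 0.08 to 0.17 kg, 88 mm tall, upright. Origin: lower end of its 12 mm pin, 2 mm above the bench at the start. Cross lug 40 x 10 mm along plug x, just under the bridge plate; collar 28 mm across rests on the bridge. Plug x starts 0.2 to 0.75 rad counter-clockwise from jig y: turn 0.82 to 1.37 rad more, so that it lies along jig x. It turns freely; a 45 mm lift clears it.
- plug_grip (a point): Centre of the plug's black bar grip: 48 mm long (along plug x), 14 mm thick (along plug y, the way to pinch it), 32 mm high. It lies 72 mm above the plug's lower end, 74 mm above the bench at the start. Axes as the plug's.
- tray: Fixed open grey tray, 200 mm (x) x 180 mm (y), walls 4 mm thick and 28 mm high, floor about 4 mm thick. Origin: centre of its underside, on the bench. It stands left or right of the jig, the cork mat on the other side.
- handle: The slide's black upright handle plate, 44 mm wide (along jig x), 12 mm thick (along jig y), from 26 to 90 mm above the bench; its axes are parallel to the jig's. Origin: on the bench plane under the plate's centre, 95 mm along jig +y from the jig's origin while the slide is at rest. The slide bar and the jaw move with it.
- handle_grip (a point): Point in the middle of the handle plate, 66 mm above the bench (24 mm below its top edge). The handle slides only along jig +y (the pulling direction), 0 to 85 mm; a spring draws it back: 6 N at rest, rising 0.12 N per mm (9.6 to 14.4 N where the rider can be), plus 0.5 N friction. While the plug is in, its pin passes through the bar and blocks it after about 5 mm.
- pointer (a point): Tip of the narrow dark steel pointer that sticks out from the handle's foot towards jig +x, 51 mm from the handle's middle and at the same jig y as the handle's middle, 22 mm above the bench. It moves with the handle.
- rider: The mark: small fixed dark steel saddle 20 x 14 x 14 mm on the jig's +x edge, with a thin dark nib (3 mm) facing the pointer's path; axes parallel to the jig's. Origin: at the nib, on the base plate, 12 mm above the bench, 56 mm along jig +x and 125 to 165 mm along jig +y from the jig's origin. At the mark the pointer has the rider's jig y (a pull of 30 to 70 mm); it never touches the nib.
- offcut: Loose rectangle of green glass 110 x 80 x 6 mm lying on the cork mat; leave alone. Origin: centre of its underside.
- pliers: Loose pliers with blue handles, about 165 mm long, 16 mm high, lying beyond the jig; leave alone. Origin: on the bench near the pivot.
- pen: Loose black marker pen, 140 mm long, 19 mm high, lying beyond the jig; leave alone. Origin: under its middle.
- oil: Loose amber bottle, 48 mm in diameter, 100 mm tall, standing beyond the jig; leave alone. Origin: centre of its foot.

How it is judged:
By the outcome, as a careful person would: the job done as asked, in the order asked, and still so for the second after the job is handed in, while the arm keeps its last pose, push and grip.
It also fails if it takes over 64 s, if anything falls off the work surface, if the arm or the gripper's body presses on something with over 40 N, if the wrist force passes 120 N, or if a joint passes its speed limit or range.

### The arm

A 6-joint arm with a two-finger parallel gripper is mounted at the origin on the work surface. World frame = base frame: x ahead of the robot, y to its left, z up, the work surface at z = 0. Lengths are in m, angles in rad, forces in N, time in s.
With the tool pointing down it reaches from about 0.275 to 0.75 m from the base axis. Payload 10.2 kg.
Tool frame: the origin (TCP) lies midway between the tips of the shut fingers; the grasp point (between the pads) lies 19 mm behind it (tcp_to_grasp is the distance from the TCP to the grasp point, in m); z points along the fingers, y is the line along which they close (so a half turn about z gives the same grasp; the last joint's range is limited). The gripper opens to 85 mm and grips with 20 to 120 N. Pads are 22 mm wide; open, the fingers measure 114 mm over their backs; the gripper's body (76 mm by 85 mm) begins 54 mm behind the grasp point. The pads swing forward as they close: fully open they stand 13 mm farther back than shut.
Start: joints at [-1.432, 0.313, 1.498, -0, 1.331, -0.223], TCP at [0.186, -0.491, 0.231] pointing down, gripper open.
Joint ranges: [-2.94, 2.94], [-0.97, 2.17], [0.19, 2.56], [-1.23, 4.37], [0.02, 3.11], [-2.88, 2.88]. Speed limits (rad/s): [2.39, 2.39, 3.01, 3.14, 3.14, 3.14].

### API

Orientations are given as a rotation vector (axis times angle).
In Python, from cell import get_state, grab_frame, close_job, find_in, landmark_of, tcp_to_grasp gives the robot as it stands.
- The arm moves only by the tool apply_moves, never from a script. Its argument "steps" is a list of rows, each an object of numbers: "dx", "dy", "dz": the shift along the world's x, y, z in m; "roll": the turn about the world's z in degrees; "jaw": the opening, from -1 (shut) to 1 (fully open). A call has 1 to 20 rows; each row is the pose to reach, as a shift and turn from the pose commanded when the call began; what a row does not reach only later rows make up. A row lasts 1/8 s, in which the tool goes at most 62.5 mm and 10.7 degrees, less where a joint would pass 70% of its speed; a pose out of reach is approached as far as the arm can. A call with a gripper value outside its range is refused whole. The fingers move at their own pace and stop on an object; "force" is the grip in N (left out, the last holds). Time passes only in rows, so rows that repeat a pose let the fingers close. It gives the time, the measured TCP pose, the force, the opening and the grip force at its end, in the units of the state.
- get_state(): the state, without advancing time (a new reading comes with each control period).
- grab_frame(name): name is "scene" or "top" or "wrist"; returns a dict with "pixels" (480x640x3 uint8, red, green, blue), "mtx" (3x3 intrinsics, pixels), "k1" (the pictures are not rectified: a ray, as slopes to the right and down, at radius r is drawn at 1 + k1 r^2 times it, then the intrinsics apply), "extrinsics" (4x4, takes a point from camera to world coordinates). Camera axes: x right, y down, z forward; pixel columns grow to the right and rows downward; lengths in m; the calibration is good to about 2 mm. A picture is of the moment at which its call begins. There is no depth.
- close_job(): hands the job in; it is judged then, once.
Trained networks look in a picture, given as the dict that the camera call returned (one of the last four; its "shot" number tells which), for a name from the list of things; names that differ only in an ending like _2 or _b are one class to them, and where a whole thing is asked for, a point or a joint stands for the part that bears it (a point fixed in the world has none). Each returns a list of dicts, best first, with "confidence" (0 to 1); they miss things now and then, are a little off and sometimes report something else, mostly with a low value. They report only what shows in the picture. A call takes as long as a camera call.
- find_in(picture, name): "location" ([column, row] as shares, 0 to 1, of the picture: columns of its width, rows of its height, amid what is visible of it).
- landmark_of(picture, name): "location" ([column, row] as shares, 0 to 1, of the picture: columns of its width, rows of its height: a listed point, or the origin of a listed thing).
The state is a dict: "clock": time; "q": joint angles; "qd": joint speeds; "tau": joint torques, N m; "ee_pos": TCP position; "tcp_rot": TCP orientation; "wrist_force": force on the tool from outside, world axes, zero at the start; "ft_torque": the same for the moment, N m; "opening": finger opening in m; "finger_force": force on a finger pad.
Only numpy, scipy, OpenCV 4.12 (cv2) and the standard library are available. Lean on these libraries where they do the work, as an engineer would, in place of code of your own. Each camera call takes 0.05 s, during which the arm holds its last target. There are 200 camera calls.

## Working session

There is one attempt and no reset: what is moved stays moved. The work goes in short steps, Python scripts to look and compute and a tool call to move; the robot and the scene stay as the last step left them, time stands still between calls to the robot, and variables do not carry over. Pictures are saved under pics/ and viewed, at most 10 in all, crops included, and the job is handed in when it is done.

Besides the shell and the picture viewer there is one more tool, called by a JSON object that holds its "fn" and its "kwargs", one argument or row to a line. apply_moves: Moves the arm, as the interface text tells. Its arguments: {"type":"object","properties":{"steps":{"type":"array","items":{"type":"object","properties":{"dx":{"type":"number"},"dy":{"type":"number"},"dz":{"type":"number"},"roll":{"type":"number"},"jaw":{"type":"number"}}}},"force":{"type":"number"}},"required":["steps"]}

```bash
mkdir -p pics; cat > h.py <<'E'
import numpy as np, cv2
from cell import *
def ray(f,uv):
    K=np.array(f["mtx"],float);T=np.array(f["extrinsics"],float)
    d=((uv[0]-K[0,2])/K[0,0],(uv[1]-K[1,2])/K[1,1]);x=np.array(d)
    for _ in range(30): x=np.array(d)/(1+f["k1"]*(x@x))
    return T[:3,3],T[:3,:3]@np.array([x[0],x[1],1.])
def atz(f,uv,z):
    o,v=ray(f,uv); return o+v*(z-o[2])/v[2]
def proj(f,p):
    K=np.array(f["mtx"],float);T=np.array(f["extrinsics"],float)
    c=T[:3,:3].T@(np.array(p)-T[:3,3]); s=c[:2]/c[2]; s=s*(1+f["k1"]*(s@s))
    return K[0,0]*s[0]+K[0,2],K[1,1]*s[1]+K[1,2]
def lm(f,n,z,fn=landmark_of,k=2):
    for r in fn(f,n)[:k]:
        uv=(r["location"][0]*640,r["location"][1]*480)
        print(n,round(r["confidence"],2),np.round(uv,1),np.round(atz(f,uv,z),4))
def save(f,n,crop=None,s=1):
    im=f["pixels"][:,:,::-1]
    if crop: a,b,c,d=crop; im=im[b:d,a:c]
    cv2.imwrite("pics/"+n,cv2.resize(im,None,fx=s,fy=s,interpolation=cv2.INTER_CUBIC))
Z=dict(jig=0,slot=.046,plug=.002,plug_grip=.074,tray=0,handle=0,handle_grip=.066,pointer=.022,rider=.012,oil=0,pliers=0,pen=0,offcut=0)
E
python3 - <<'E'
from h import *
s=get_state();print({k:np.round(v,3) for k,v in s.items()},tcp_to_grasp)
for c in ("top","scene"):
    f=grab_frame(c);save(f,c+"0.png");print(c,np.round(np.array(f["extrinsics"])[:3,3],2))
    for n,z in Z.items(): lm(f,n,z,k=1)
E
```

```text
{'clock': np.float64(0.0), 'q': array([-1.432,  0.313,  1.498, -0.   ,  1.331, -0.223]), 'qd': array([0.   , 0.001, 0.001, 0.   , 0.001, 0.002]), 'tau': array([-1.0000e-03, -4.1227e+01, -2.5974e+01, -0.0000e+00,  4.0000e-03,
       -0.0000e+00]), 'ee_pos': array([ 0.186, -0.491,  0.231]), 'tcp_rot': array([-3.089, -0.565, -0.   ]), 'wrist_force': array([ 0.526,  0.358, -0.795]), 'ft_torque': array([-0.023,  0.078,  0.026]), 'finger_force': np.float64(0.0), 'opening': np.float64(0.086)} 0.0187
top [0.36 0.02 1.64]
slot 0.69 [310.4 273.7] [0.5604 0.0139 0.046 ]
plug 0.56 [306.7 278.6] [0.5527 0.0234 0.002 ]
plug_grip 0.54 [309.2 270. ] [0.5663 0.0172 0.074 ]
tray 0.56 [158.9 285.9] [0.5282 0.4139 0.    ]
handle 0.66 [268.7 281.7] [0.5432 0.1242 0.    ]
handle_grip 0.87 [272.1 276. ] [0.5506 0.1115 0.066 ]
pointer 0.58 [268.6 260.5] [0.5969 0.1243 0.022 ]
rider 0.59 [255.5 258.2] [0.604  0.1598 0.012 ]
oil 0.89 [421.4 217.6] [ 0.7234 -0.2855  0.    ]
pliers 0.57 [349.1 200. ] [ 0.7694 -0.089   0.    ]
pen 0.53 [259.9 189.7] [0.7945 0.1542 0.    ]
offcut 0.9 [468.6 323.1] [ 0.4403 -0.4058  0.    ]
scene [1.2  0.01 0.98]
jig 0.58 [319.2 231.3] [0.5605 0.0221 0.    ]
slot 0.88 [315.8 218.3] [0.555  0.0142 0.046 ]
plug 0.55 [316.6 230. ] [0.5581 0.0161 0.002 ]
plug_grip 0.81 [313.4 211.2] [0.555  0.0089 0.074 ]
tray 0.62 [483.5 220.3] [0.5318 0.4236 0.    ]
handle 0.92 [358.3 225.6] [0.545  0.1157 0.    ]
pointer 0.79 [363.3 242.7] [0.6071 0.1224 0.022 ]
rider 0.67 [317.2 231.1] [0.5678 0.0173 0.012 ]
oil 0.84 [185.9 291. ] [ 0.7155 -0.2744  0.    ]
pliers 0.79 [269.5 308.6] [ 0.759  -0.0874  0.    ]
pen 0.62 [381.8 316.4] [0.7801 0.1538 0.    ]
offcut 0.92 [149.8 189.6] [ 0.4297 -0.4053  0.    ]
```

View pics/top0.png

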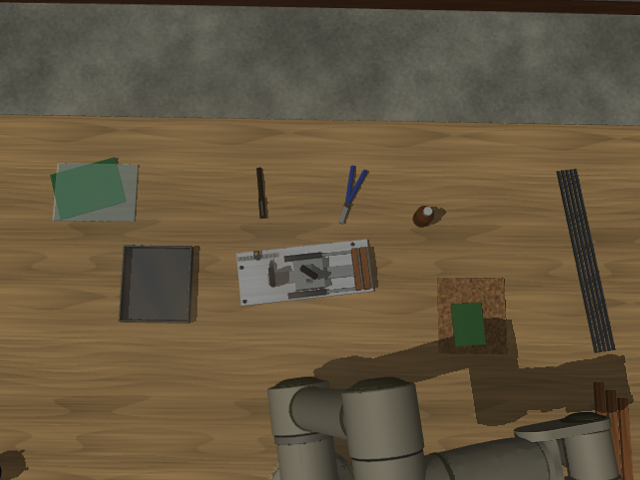

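View pics/scene0.png

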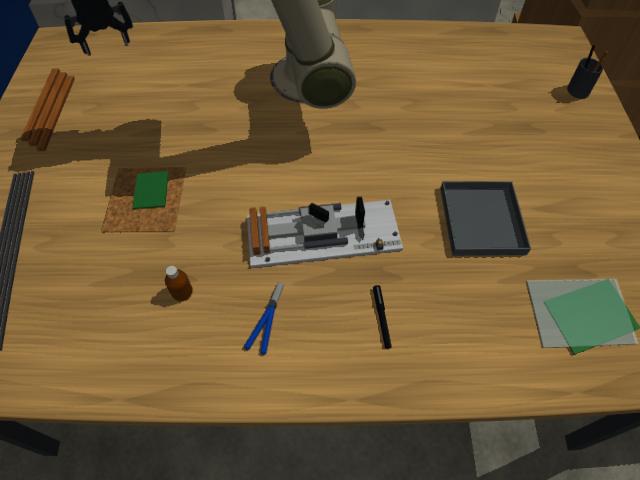

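The top view shows the jig at about (305,272) px with its +y to image left (world +y). The plug grip is at (310,271), the handle at (272,273), the rider at (257,255) and the tray at (158,284). The scene view agrees with this. Next I hover over the jig for a near look.

{"fn": "apply_moves", "kwargs": {
  "steps": [
    {"dx":0.364,"dy":0.531,"dz":0.069,"roll":104},
    {"dx":0.364,"dy":0.531,"dz":0.069,"roll":104},
    {"dx":0.364,"dy":0.531,"dz":0.069,"roll":104},
    {"dx":0.364,"dy":0.531,"dz":0.069,"roll":104},
    {"dx":0.364,"dy":0.531,"dz":0.069,"roll":104},
    {"dx":0.364,"dy":0.531,"dz":0.069,"roll":104},
    {"dx":0.364,"dy":0.531,"dz":0.069,"roll":104},
    {"dx":0.364,"dy":0.531,"dz":0.069,"roll":104},
    {"dx":0.364,"dy":0.531,"dz":0.069,"roll":104},
    {"dx":0.364,"dy":0.531,"dz":0.069,"roll":104},
    {"dx":0.364,"dy":0.531,"dz":0.069,"roll":104},
    {"dx":0.364,"dy":0.531,"dz":0.069,"roll":104},
    {"dx":0.364,"dy":0.531,"dz":0.069,"roll":104},
    {"dx":0.364,"dy":0.531,"dz":0.069,"roll":104},
    {"dx":0.364,"dy":0.531,"dz":0.069,"roll":104},
    {"dx":0.364,"dy":0.531,"dz":0.069,"roll":104}
  ]
}}

```text
invalid input at $.steps[0]: expected keys dx, dy, dz, roll, jaw
```

```bash
python3 - <<'E'
from h import *
f=grab_frame("wrist");save(f,"w1.png");print(np.round(np.array(f["extrinsics"]),3), get_state()["q"].round(2))
for n in "jig slot plug_grip handle_grip pointer rider".split(): lm(f,n,Z[n])
E
```

```text
[[ 0.353 -0.885 -0.303  0.263]
 [-0.935 -0.335 -0.114 -0.461]
 [-0.001  0.324 -0.946  0.374]
 [ 0.     0.     0.     1.   ]] [-1.43  0.31  1.5  -0.    1.33 -0.22]
```

View pics/w1.png

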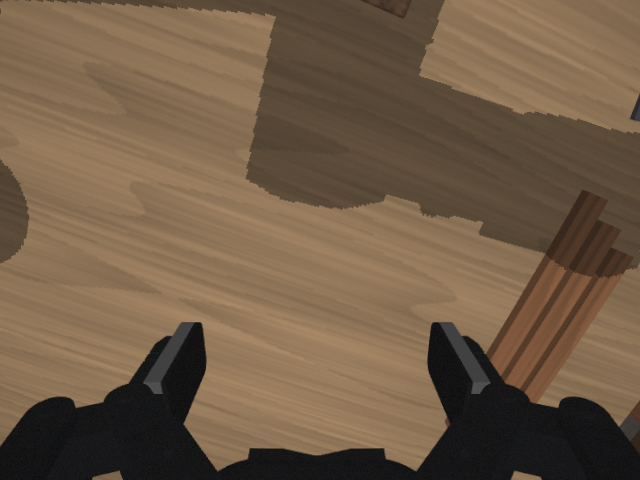

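{"fn": "apply_moves", "kwargs": {
  "steps": [
    {"dx":0.364,"dy":0.531,"dz":0.069,"roll":104,"jaw":1},
    {"dx":0.364,"dy":0.531,"dz":0.069,"roll":104,"jaw":1},
    {"dx":0.364,"dy":0.531,"dz":0.069,"roll":104,"jaw":1},
    {"dx":0.364,"dy":0.531,"dz":0.069,"roll":104,"jaw":1},
    {"dx":0.364,"dy":0.531,"dz":0.069,"roll":104,"jaw":1},
    {"dx":0.364,"dy":0.531,"dz":0.069,"roll":104,"jaw":1},
    {"dx":0.364,"dy":0.531,"dz":0.069,"roll":104,"jaw":1},
    {"dx":0.364,"dy":0.531,"dz":0.069,"roll":104,"jaw":1},
    {"dx":0.364,"dy":0.531,"dz":0.069,"roll":104,"jaw":1},
    {"dx":0.364,"dy":0.531,"dz":0.069,"roll":104,"jaw":1},
    {"dx":0.364,"dy":0.531,"dz":0.069,"roll":104,"jaw":1},
    {"dx":0.364,"dy":0.531,"dz":0.069,"roll":104,"jaw":1},
    {"dx":0.364,"dy":0.531,"dz":0.069,"roll":104,"jaw":1},
    {"dx":0.364,"dy":0.531,"dz":0.069,"roll":104,"jaw":1},
    {"dx":0.364,"dy":0.531,"dz":0.069,"roll":104,"jaw":1},
    {"dx":0.364,"dy":0.531,"dz":0.069,"roll":104,"jaw":1}
  ]
}}

```text
clock: 3.75
ee_pos: [0.5497, 0.0396, 0.3004]
tcp_rot: [1.458, 2.783, 0.0]
wrist_force: [-0.2, -0.2, -1.2]
opening: 0.085
finger_force: 0.0
```

```bash
python3 - <<'E'
from h import *
f=grab_frame("wrist");save(f,"w2.png");print(np.round(np.array(f["extrinsics"]),3), get_state()["q"].round(2))
for n in "jig slot plug_grip handle_grip pointer rider".split(): lm(f,n,Z[n])
E
```

```text
[[ 0.823  0.538  0.184  0.502]
 [ 0.569 -0.778 -0.266  0.109]
 [ 0.     0.323 -0.946  0.444]
 [ 0.     0.     0.     1.   ]] [-0.14  0.33  1.29  0.    1.52 -0.75]
jig 0.78 [310.1 208.4] [0.5566 0.0167 0.    ]
jig 0.66 [534.5 225.3] [0.7863 0.1515 0.    ]
slot 0.83 [312.7 216. ] [0.5577 0.0211 0.046 ]
plug_grip 0.89 [313.2 228. ] [0.5609 0.0177 0.074 ]
handle_grip 0.9 [359.9 136.1] [0.5475 0.1133 0.066 ]
pointer 0.61 [396.7 157.6] [0.5977 0.1183 0.022 ]
rider 0.81 [416.7 127.5] [0.598  0.1554 0.012 ]
rider 0.59 [357.9 135.7] [0.5521 0.1131 0.012 ]
```

View pics/w2.png

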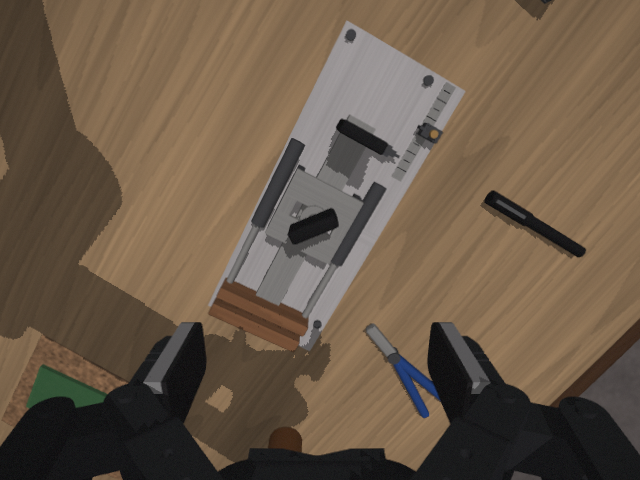

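The wrist view shows the jig with the grip bar at (313,226), handle at (362,137), pointer tip at about (397,155) and rider at (430,132). Next I measure the jig yaw and the grip angle.

```bash
python3 - <<'E'
from h import *
f=grab_frame("wrist")
im=f["pixels"].astype(int)
a=lambda p,q,z:np.degrees(np.arctan2(*(atz(f,p,z)-atz(f,q,z))[[1,0]]))
print("edges",a((347,22),(209,305),.012),a((464,92),(325,345),.012))
m=(im.max(2)<45).astype(np.uint8)
n,l,st,c=cv2.connectedComponentsWithStats(m)
for i in range(1,n):
    if st[i,4]>150 and c[i][1]<260 and 280<c[i][0]<450:
        ys,xs=np.where(l==i); 
        r=cv2.minAreaRect(np.c_[xs,ys].astype(np.float32)); print(c[i].round(1),st[i],np.round(r[1],1))
        b=cv2.boxPoints(r); e=sorted([(np.linalg.norm(b[k]-b[k-1]),k) for k in range(4)])
        k=e[-1][1]; z=.08; print(" angle",a(b[k],b[k-1],z)," centre",atz(f,c[i],z).round(4))
save(f,"w3.png",(240,80,460,270),3.4)
E
```

```text
edges 97.11775911334564 99.48185113973868
[361.1 136.6] [336 120  51  35 705] [53.4 13.5]
 angle 7.014360424675545  centre [0.547  0.1137 0.08  ]
[312.4 226.4] [288 209  50  36 989] [20.3 51.8]
 angle -122.18594288376441  centre [0.5585 0.0204 0.08  ]
```

View pics/w3.png

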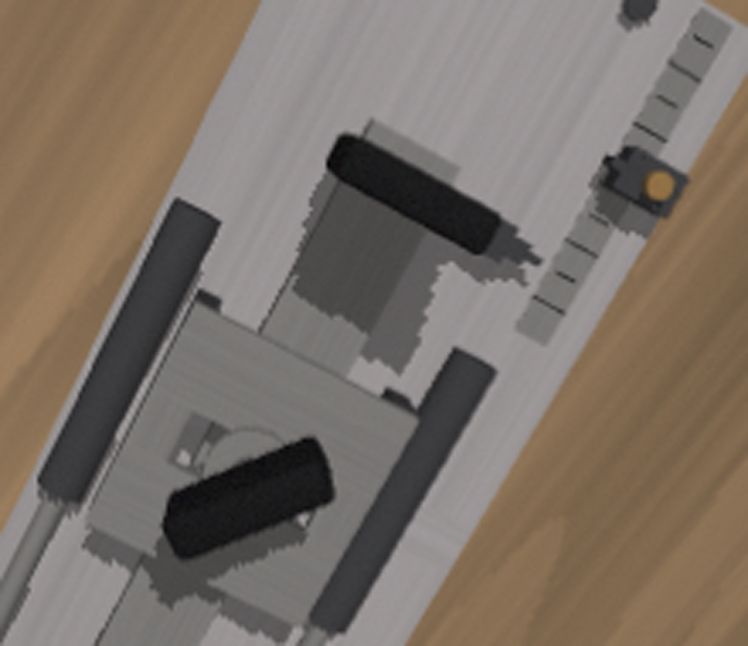

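{"fn": "apply_moves", "kwargs": {
  "steps": [
    {"dx":0.008,"dy":-0.022,"dz":-0.14,"roll":-66,"jaw":0.2},
    {"dx":0.008,"dy":-0.022,"dz":-0.14,"roll":-66,"jaw":0.2},
    {"dx":0.008,"dy":-0.022,"dz":-0.14,"roll":-66,"jaw":0.2},
    {"dx":0.008,"dy":-0.022,"dz":-0.14,"roll":-66,"jaw":0.2},
    {"dx":0.008,"dy":-0.022,"dz":-0.14,"roll":-66,"jaw":0.2},
    {"dx":0.008,"dy":-0.022,"dz":-0.14,"roll":-66,"jaw":0.2},
    {"dx":0.008,"dy":-0.022,"dz":-0.14,"roll":-66,"jaw":0.2},
    {"dx":0.008,"dy":-0.022,"dz":-0.14,"roll":-66,"jaw":0.2},
    {"dx":0.008,"dy":-0.022,"dz":-0.14,"roll":-66,"jaw":0.2}
  ]
}}

```text
clock: 5.28
ee_pos: [0.5578, 0.018, 0.1603]
tcp_rot: [2.736, 1.543, 0.0]
wrist_force: [0.7, -0.9, -0.1]
opening: 0.0511
finger_force: 0.0
```

```bash
python3 - <<'E'
from h import *
f=grab_frame("wrist");save(f,"w4.png");print(get_state()["ee_pos"].round(4),get_state()["opening"])
for n in "jig slot plug_grip handle_grip rider".split(): lm(f,n,Z[n],k=1)
E
```

```text
[0.5578 0.018  0.1603] 0.051553450341781965
jig 0.57 [319.5 216. ] [0.5612 0.0208 0.    ]
slot 0.35 [257.9  22.3] [0.5968 0.1505 0.046 ]
plug_grip 0.84 [319.5 253.6] [0.5585 0.0172 0.074 ]
handle_grip 0.84 [217. 123.] [0.5478 0.1141 0.066 ]
rider 0.8 [255.6  24.5] [0.5944 0.1582 0.012 ]
```

View pics/w4.png

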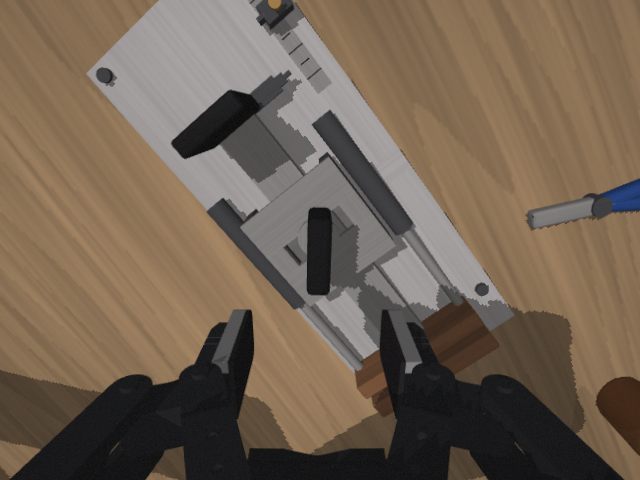

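The near view shows the grip bar vertical in the image at (319,252), so it is square to the pads. The slot ends show at (293,250) and (340,222). The bar lines up with the slot after about 52° **clockwise**. Counter-clockwise would take about 128°, more than a quarter turn, so the stated direction conflicts with what all three cameras show. I grasp it first.

{"fn": "apply_moves", "kwargs": {
  "steps": [
    {"dx":0.0005,"dy":-0.0005,"dz":-0.05,"roll":0,"jaw":0.2},
    {"dx":0.0005,"dy":-0.0005,"dz":-0.09,"roll":0,"jaw":0.2},
    {"dx":0.0005,"dy":-0.0005,"dz":-0.101,"roll":0,"jaw":0.2},
    {"dx":0.0005,"dy":-0.0005,"dz":-0.101,"roll":0,"jaw":0.2},
    {"dx":0.0005,"dy":-0.0005,"dz":-0.101,"roll":0,"jaw":-1},
    {"dx":0.0005,"dy":-0.0005,"dz":-0.101,"roll":0,"jaw":-1},
    {"dx":0.0005,"dy":-0.0005,"dz":-0.101,"roll":0,"jaw":-1},
    {"dx":0.0005,"dy":-0.0005,"dz":-0.101,"roll":0,"jaw":-1},
    {"dx":0.0005,"dy":-0.0005,"dz":-0.101,"roll":0,"jaw":-1},
    {"dx":0.0005,"dy":-0.0005,"dz":-0.101,"roll":0,"jaw":-1}
  ],
  "force": 40
}}

```text
clock: 6.82
ee_pos: [0.559, 0.0174, 0.0606]
tcp_rot: [2.737, 1.54, 0.003]
wrist_force: [-1.2, -0.3, 7.1]
opening: 0.0133
finger_force: 39.8
```

{"fn": "apply_moves", "kwargs": {
  "steps": [
    {"dx":0,"dy":0,"dz":0.001,"roll":-8,"jaw":-1},
    {"dx":0,"dy":0,"dz":0.001,"roll":-16,"jaw":-1},
    {"dx":0,"dy":0,"dz":0.001,"roll":-24,"jaw":-1},
    {"dx":0,"dy":0,"dz":0.001,"roll":-32,"jaw":-1},
    {"dx":0,"dy":0,"dz":0.001,"roll":-40,"jaw":-1},
    {"dx":0,"dy":0,"dz":0.001,"roll":-48,"jaw":-1},
    {"dx":0,"dy":0,"dz":0.001,"roll":-51.5,"jaw":-1},
    {"dx":0,"dy":0,"dz":0.001,"roll":-51.5,"jaw":-1},
    {"dx":0,"dy":0,"dz":0.001,"roll":-51.5,"jaw":-1}
  ]
}}

```text
clock: 7.95
ee_pos: [0.5585, 0.0175, 0.0606]
tcp_rot: [3.135, 0.2, 0.001]
wrist_force: [-0.0, 0.2, 1.9]
opening: 0.0133
finger_force: 39.2
```

```bash
python3 - <<'E'
from h import *
s=get_state();print(s["wrist_force"].round(1),s["ft_torque"].round(2),s["q"].round(2))
f=grab_frame("wrist");save(f,"w5.png")
E
```

```text
[-0.   0.2  1.9] [ 0.04  0.07 -0.05] [-0.18  0.57  1.59  0.    0.98  1.26]
```

View pics/w5.png

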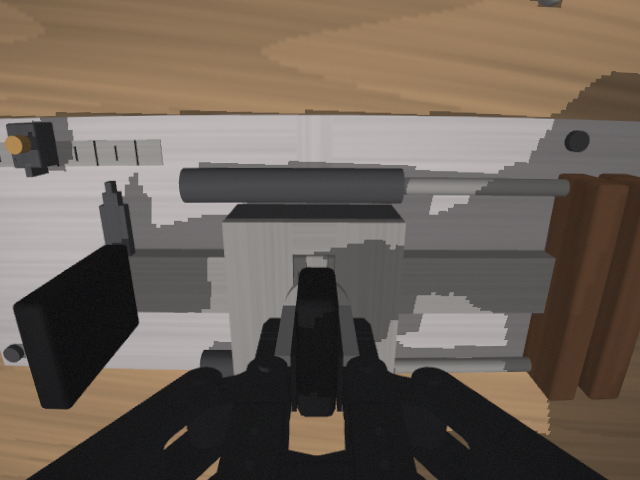

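The grip now lies over the slot. The jig edges are horizontal in the picture, the bar is vertical at (317,330), and a slot end shows at (315,262). The turn met no resistance. I lift gently.

{"fn": "apply_moves", "kwargs": {
  "steps": [
    {"dx":0,"dy":0,"dz":0.005,"roll":0,"jaw":-1},
    {"dx":0,"dy":0,"dz":0.01,"roll":0,"jaw":-1},
    {"dx":0,"dy":0,"dz":0.015,"roll":0,"jaw":-1},
    {"dx":0,"dy":0,"dz":0.015,"roll":0,"jaw":-1}
  ]
}}

```text
clock: 8.5
ee_pos: [0.5585, 0.0174, 0.0758]
tcp_rot: [3.135, 0.198, 0.001]
wrist_force: [0.6, -0.0, -1.4]
opening: 0.0132
finger_force: 38.9
```

{"fn": "apply_moves", "kwargs": {
  "steps": [
    {"dx":0,"dy":0,"dz":0.05,"roll":0,"jaw":-1},
    {"dx":0,"dy":0,"dz":0.1,"roll":0,"jaw":-1},
    {"dx":0,"dy":0,"dz":0.11,"roll":0,"jaw":-1},
    {"dx":-0.005,"dy":0.04,"dz":0.11,"roll":0,"jaw":-1},
    {"dx":-0.01,"dy":0.09,"dz":0.11,"roll":0,"jaw":-1},
    {"dx":-0.014,"dy":0.14,"dz":0.11,"roll":0,"jaw":-1},
    {"dx":-0.017,"dy":0.19,"dz":0.11,"roll":0,"jaw":-1},
    {"dx":-0.02,"dy":0.24,"dz":0.11,"roll":0,"jaw":-1},
    {"dx":-0.023,"dy":0.29,"dz":0.11,"roll":0,"jaw":-1},
    {"dx":-0.026,"dy":0.34,"dz":0.11,"roll":0,"jaw":-1},
    {"dx":-0.028,"dy":0.38,"dz":0.11,"roll":0,"jaw":-1},
    {"dx":-0.029,"dy":0.4,"dz":0.11,"roll":0,"jaw":-1},
    {"dx":-0.029,"dy":0.4,"dz":0.11,"roll":0,"jaw":-1},
    {"dx":-0.029,"dy":0.4,"dz":0.11,"roll":0,"jaw":-1}
  ]
}}

```text
clock: 10.25
ee_pos: [0.5294, 0.4165, 0.1845]
tcp_rot: [3.135, 0.197, -0.002]
wrist_force: [0.2, -0.4, -1.4]
opening: 0.0132
finger_force: 39.3
```

```bash
python3 - <<'E'
from h import *
f=grab_frame("wrist");save(f,"w6.png");lm(f,"tray",0)
g=grab_frame("top");lm(g,"tray",0); lm(g,"plug_grip",.19)
E
```

```text
tray 0.81 [315.4 211.9] [0.5295 0.4181 0.    ]
tray 0.6 [156.9 284. ] [0.5331 0.4194 0.    ]
```

View pics/w6.png

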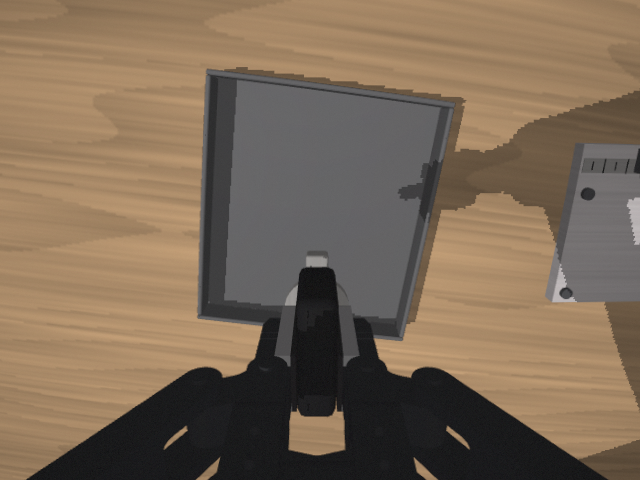

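The plug is held above the tray, whose centre projects to (315,212) px, straight below. I lower it and release.

{"fn": "apply_moves", "kwargs": {
  "steps": [
    {"dx":0,"dy":0.001,"dz":-0.04,"roll":0,"jaw":-1},
    {"dx":0,"dy":0.001,"dz":-0.08,"roll":0,"jaw":-1},
    {"dx":0,"dy":0.001,"dz":-0.105,"roll":0,"jaw":-1},
    {"dx":0,"dy":0.001,"dz":-0.115,"roll":0,"jaw":-1},
    {"dx":0,"dy":0.001,"dz":-0.12,"roll":0,"jaw":-1},
    {"dx":0,"dy":0.001,"dz":-0.12,"roll":0,"jaw":-1},
    {"dx":0,"dy":0.001,"dz":-0.12,"roll":0,"jaw":-0.3},
    {"dx":0,"dy":0.001,"dz":-0.12,"roll":0,"jaw":0},
    {"dx":0,"dy":0.001,"dz":-0.12,"roll":0,"jaw":0.3},
    {"dx":0,"dy":0.001,"dz":-0.12,"roll":0,"jaw":0.3},
    {"dx":0,"dy":0.001,"dz":-0.08,"roll":0,"jaw":0.3},
    {"dx":0,"dy":0.001,"dz":-0.03,"roll":0,"jaw":0.3},
    {"dx":0,"dy":0.001,"dz":0.0,"roll":0,"jaw":0.3},
    {"dx":0,"dy":0.001,"dz":0.0,"roll":0,"jaw":0.3}
  ]
}}

```text
clock: 12.25
ee_pos: [0.5301, 0.4189, 0.188]
tcp_rot: [-3.133, -0.198, -0.007]
wrist_force: [-1.1, 0.0, -0.1]
opening: 0.0553
finger_force: 0.0
```

```bash
python3 - <<'E'
from h import *
f=grab_frame("wrist");save(f,"w7.png",None,.6);lm(f,"plug",.01);lm(f,"plug_grip",.02)
E
```

```text
plug 0.9 [317.2 213.5] [0.5317 0.4197 0.01  ]
plug_grip 0.85 [317.4 238.1] [0.5135 0.4172 0.02  ]
```

View pics/w7.png

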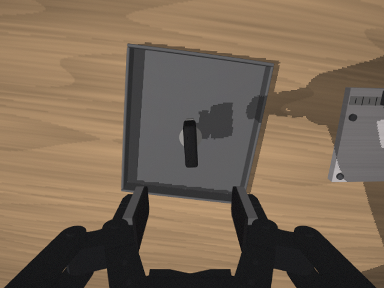

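The plug stands upright in the middle of the tray, about (190,143) in the reduced picture. Next is the handle at about (0.548, 0.114).

{"fn": "apply_moves", "kwargs": {
  "steps": [
    {"dx":0.003,"dy":-0.05,"dz":0,"roll":0,"jaw":0},
    {"dx":0.006,"dy":-0.1,"dz":0,"roll":0,"jaw":0},
    {"dx":0.009,"dy":-0.15,"dz":0,"roll":0,"jaw":0},
    {"dx":0.012,"dy":-0.2,"dz":0,"roll":0,"jaw":0},
    {"dx":0.015,"dy":-0.25,"dz":0,"roll":0,"jaw":0},
    {"dx":0.018,"dy":-0.295,"dz":0,"roll":0,"jaw":0},
    {"dx":0.018,"dy":-0.305,"dz":0,"roll":0,"jaw":0},
    {"dx":0.018,"dy":-0.305,"dz":0,"roll":0,"jaw":0},
    {"dx":0.018,"dy":-0.305,"dz":0,"roll":0,"jaw":0}
  ]
}}

```text
clock: 13.52
ee_pos: [0.5471, 0.1146, 0.1849]
tcp_rot: [-3.135, -0.2, 0.001]
wrist_force: [-0.1, 0.2, -0.7]
opening: 0.0426
finger_force: 0.0
```

```bash
python3 - <<'E'
from h import *
print(get_state()["ee_pos"].round(4))
for i in range(2):
    f=grab_frame("wrist")
    for n in "handle_grip pointer rider slot".split(): lm(f,n,Z[n],k=1)
save(f,"w8.png")
E
```

```text
[0.5471 0.1146 0.1849]
handle_grip 0.57 [315.3 237. ] [0.5459 0.1161 0.066 ]
pointer 0.68 [316.8 154.5] [0.5974 0.1216 0.022 ]
rider 0.95 [269.3 149.5] [0.5955 0.1589 0.012 ]
slot 0.61 [445.1 229. ] [0.5581 0.02   0.046 ]
handle_grip 0.74 [315.6 235.5] [0.5472 0.1155 0.066 ]
pointer 0.87 [314.3 154.3] [0.5975 0.1229 0.022 ]
rider 0.59 [267.2 146.5] [0.5979 0.1602 0.012 ]
slot 0.92 [443.6 227.5] [0.5592 0.0207 0.046 ]
```

View pics/w8.png

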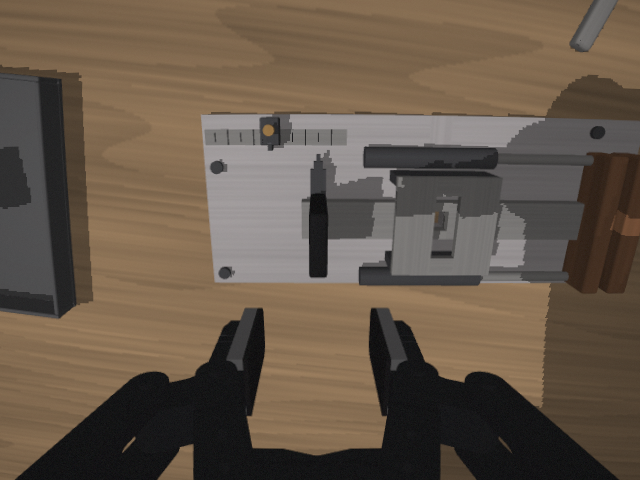

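The view shows the plug gone and the slot open at (443,228). The handle is centred between the fingers, the pointer tip is at (319,153), and the rider nib is at (270,148). I descend and grip.

{"fn": "apply_moves", "kwargs": {
  "steps": [
    {"dx":0,"dy":0,"dz":-0.05,"roll":0,"jaw":0},
    {"dx":0,"dy":0,"dz":-0.1,"roll":0,"jaw":0},
    {"dx":0,"dy":0,"dz":-0.13,"roll":0,"jaw":0},
    {"dx":0,"dy":0,"dz":-0.136,"roll":0,"jaw":0},
    {"dx":0,"dy":0,"dz":-0.136,"roll":0,"jaw":0},
    {"dx":0,"dy":0,"dz":-0.136,"roll":0,"jaw":-1},
    {"dx":0,"dy":0,"dz":-0.136,"roll":0,"jaw":-1},
    {"dx":0,"dy":0,"dz":-0.136,"roll":0,"jaw":-1},
    {"dx":0,"dy":0,"dz":-0.136,"roll":0,"jaw":-1},
    {"dx":0,"dy":0,"dz":-0.136,"roll":0,"jaw":-1}
  ],
  "force": 70
}}

```text
clock: 15.28
ee_pos: [0.548, 0.1133, 0.0506]
tcp_rot: [3.135, 0.198, 0.003]
wrist_force: [-1.7, -1.6, 6.5]
opening: 0.011
finger_force: 69.0
```

```bash
python3 - <<'E'
from h import *
print(get_state()["ee_pos"].round(4))
for c in ("wrist","wrist","top","scene"):
    f=grab_frame(c)
    for n in "pointer rider".split(): lm(f,n,.022 if n=="pointer" else .012,k=1)
    if c=="wrist": save(f,"w9.png")
E
```

```text
[0.548  0.1133 0.0506]
pointer 0.76 [315.1 189. ] [0.5975 0.1208 0.022 ]
rider 0.9 [234.3 171.2] [0.5992 0.1583 0.012 ]
pointer 0.58 [314.2 189.2] [0.5974 0.1212 0.022 ]
rider 0.71 [314.8 190.3] [0.595  0.1206 0.012 ]
rider 0.53 [486.3 201.9] [0.4847 0.4364 0.012 ]
```

{"fn": "apply_moves", "kwargs": {
  "steps": [
    {"dx":-0.0006,"dy":0.005,"dz":0,"roll":0,"jaw":-1},
    {"dx":-0.0013,"dy":0.01,"dz":0,"roll":0,"jaw":-1},
    {"dx":-0.0019,"dy":0.015,"dz":0,"roll":0,"jaw":-1},
    {"dx":-0.0025,"dy":0.02,"dz":0,"roll":0,"jaw":-1},
    {"dx":-0.0032,"dy":0.025,"dz":0,"roll":0,"jaw":-1},
    {"dx":-0.0038,"dy":0.03,"dz":0,"roll":0,"jaw":-1},
    {"dx":-0.0044,"dy":0.035,"dz":0,"roll":0,"jaw":-1},
    {"dx":-0.0044,"dy":0.035,"dz":0,"roll":0,"jaw":-1},
    {"dx":-0.0044,"dy":0.035,"dz":0,"roll":0,"jaw":-1}
  ]
}}

```text
clock: 17.0
ee_pos: [0.5437, 0.1471, 0.0506]
tcp_rot: [3.133, 0.197, 0.003]
wrist_force: [-1.8, -9.7, 6.5]
opening: 0.0116
finger_force: 69.2
```

```bash
python3 - <<'E'
from h import *
s=get_state();print(s["ee_pos"].round(4),s["opening"])
for c in ("wrist","wrist"):
    f=grab_frame(c)
    for n in "pointer rider".split(): lm(f,n,Z[n],k=1)
u,v=map(int,proj(f,[.594,.157,.022])); print(u,v)
x0,y0=u-70,v-60
save(f,"w10.png",(x0,y0,x0+140,y0+105),5.7); print(x0,y0)
E
```

```text
[0.5437 0.1471 0.0506] 0.011557268461109223
pointer 0.58 [314.9 189.3] [0.5932 0.1547 0.022 ]
rider 0.79 [308.9 173.5] [0.5982 0.1581 0.012 ]
pointer 0.59 [314.5 188.8] [0.5934 0.1549 0.022 ]
rider 0.95 [307.6 175.3] [0.5973 0.1586 0.012 ]
309 186
239 126
```

View pics/w10.png

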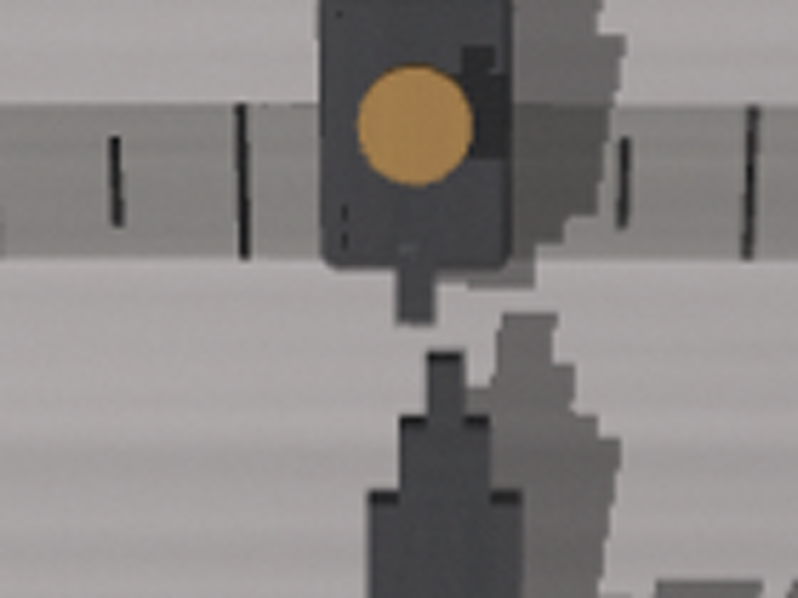

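The crop shows the nib tip at (416,322) and the pointer tip at (445,352). At about 12.9 px/mm the pull is still about 2.2 mm short.

{"fn": "apply_moves", "kwargs": {
  "steps": [
    {"dx":-0.0002,"dy":0.0012,"dz":0,"roll":0,"jaw":-1},
    {"dx":-0.0003,"dy":0.0023,"dz":0,"roll":0,"jaw":-1},
    {"dx":-0.0003,"dy":0.0023,"dz":0,"roll":0,"jaw":-1},
    {"dx":-0.0003,"dy":0.0023,"dz":0,"roll":0,"jaw":-1},
    {"dx":-0.0003,"dy":0.0023,"dz":0,"roll":0,"jaw":-1},
    {"dx":-0.0003,"dy":0.0023,"dz":0,"roll":0,"jaw":-1}
  ]
}}

```text
clock: 18.05
ee_pos: [0.5435, 0.1494, 0.0506]
tcp_rot: [3.133, 0.197, 0.003]
wrist_force: [-1.1, -10.0, 7.6]
opening: 0.0111
finger_force: 69.2
```

```bash
python3 - <<'E'
from h import *
f=grab_frame("wrist"); g=f["pixels"].astype(float).mean(2)
def cen(v):
    r=g[v,295:340]; w=np.clip(110-r,0,None); return 295+(w*np.arange(len(r))).sum()/w.sum(), r.round().astype(int)[10:34]
for v in range(176,194): print(v,round(cen(v)[0],2),cen(v)[1])
s=get_state();print(s["ee_pos"].round(4),s["wrist_force"].round(1),s["qd"].round(3))
t=grab_frame("top"); lm(t,"plug",.006,k=1); lm(t,"plug_grip",.076,k=1)
E
```

```text
176 316.79 [164 164 164 164 163 164 164 162 135  67  67  67  67  66  67  88 164 163
 165 164 160 125 125 126]
177 316.8 [164 163 163 164 164 162 162 163 134  66  67  67  66  67  66  86 164 164
 163 163 163 164 163 164]
178 316.8 [163 162 163 163 163 163 163 160 135  67  67  67  67  67  67  86 164 163
 163 163 163 164 163 163]
179 316.79 [164 162 164 164 163 163 162 162 135  69  67  69  66  68  69  87 164 162
 164 163 164 164 164 164]
180 316.77 [164 164 165 164 165 164 164 164 134  67  69  67  69  67  69  88 164 163
 164 162 163 161 147 147]
181 320.04 [165 165 165 165 165 164 164 162 134  67  68  68  67  68  66  86 163 165
 164 165 163 159 101 101]
182 321.69 [165 166 166 166 164 166 165 163 145  88  87  87  89  89  87 101 164 165
 165 164 164 158 100 100]
183 330.52 [165 165 165 166 166 166 166 165 163 134 137 136 137 136 136 139 164 165
 165 165 164 143 101 101]
184 330.0 [166 166 166 166 166 166 167 166 166 166 165 165 164 164 166 165 165 166
 165 165 158 103 101 102]
185 329.91 [165 165 165 165 165 165 165 165 165 166 165 164 165 165 164 165 165 164
 164 164 159 100 101 100]
186
[... 356 characters left out ...]
6 166 165 162 131  49  49  50  49  49  58 107 165 165
 166 166 159 102 102 101]
190 319.05 [168 167 167 167 166 167 167 163 136  65  67  67  67  66  71 104 165 165
 166 165 143 102 103 101]
191 319.2 [165 166 167 167 167 166 165 164 136  66  67  66  65  65  70 103 167 166
 167 160 103 101 101 101]
192 319.46 [166 165 167 166 167 165 166 165 135  67  66  67  67  67  68 100 165 166
 166 160 102 101 102 102]
193 319.6 [166 166 166 167 167 166 167 163 136  68  67  67  67  68  67  88 146 146
 145 143 100 100 101 101]
[0.5435 0.1493 0.0506] [-0.8 -9.2  7. ] [-0.001  0.001 -0.001  0.001 -0.001 -0.001]
plug 0.64 [154.2 286.3] [0.5263 0.4249 0.006 ]
plug_grip 0.68 [152.5 278.7] [0.5385 0.4128 0.076 ]
```

The nib and pointer are level to within about 0.1 px, the arm is at rest, and the plug is in the tray. Handing in.

```bash
python3 -c "from cell import close_job; print(close_job())"
```

```text
the job is handed in; nothing more can be done
None
```

The job is handed in: the plug stands in the grey tray and the arm is holding the handle with its pointer level with the rider's nib. I turned the plug about 51° clockwise, not counter-clockwise as asked, because all three cameras showed that as the only way to line it up in under a quarter turn; it turned and lifted out freely.

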